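Seat the jig cover on its hidden pin and hold it down

ROBOT

A 7-joint arm with a two-finger parallel gripper is mounted at the origin on a cart in front of the work surface, level with it; the furniture and walls round the work are solid. World frame = base frame: x ahead of the robot, y to its left, z up, the work surface at z = 0. Lengths are in m, angles in degrees, forces in N, time in s.
With the tool pointing down it reaches from about 0.425 to 0.875 m from the base axis. Payload 4.7 kg.
Tool frame: the origin (TCP) lies between the finger pads; the fingertips stand 8 mm ahead of it and the grasp point (between the pads) lies 11 mm behind it; x points along the fingers, z is the direction in which the jaws open and shut, and the axes are right-handed (so a half turn about x gives the same grasp; the last joint's range is limited). The gripper opens to 87 mm and grips with 3 to 60 N. Pads are 19 mm wide; open, the fingers measure 117 mm over their backs; the gripper's body (75 mm by 190 mm) begins 51 mm behind the grasp point.
Start: joints at [78.1, 18.392, -4.016, 83.108, 1.295, 78.541, -3.26], TCP at [0.143, -0.634, 0.21] pointing down, gripper open.
Joint ranges: [-163.93, 163.93], [-17.29, 119.83], [-79.2, 71.16], [3.27, 140.29], [-89.18, 269.18], [5.43, 117.66], [-154.24, 154.24]. Speed limits (degrees/s): [147.25, 147.25, 180, 180, 180, 180, 180].

INTERFACE

Orientations are given as [roll, pitch, yaw] about the fixed x, y, z axes, in that order (R = Rz(yaw) Ry(pitch) Rx(roll)).
In Python, from cell import telemetry, vision, sign_off gives the robot as it stands. The module is installed in compiled form; this text tells all that it offers.
- The arm moves only by the tool drive_tool, never from a script. Its arguments are lists of equal length, an entry for each row: "offset": the shift along the tool's x, y, z in m, a list of three; "angular": the turn, a rotation vector about the tool's x, y, z in rad, a list of three. A call has 1 to 10 rows; each row is the pose to reach, as a shift and turn from the pose measured when the call began, along the tool's axes at that moment; what a row does not reach only later rows make up. A row lasts 1/8 s, in which the tool goes at most 62.5 mm and 10.7 degrees, less where a joint would pass 70% of its speed; a pose out of reach is approached as far as the arm can. A call with a gripper value outside its range is refused whole. "fingers" is the closure, from -1 (fully open) to 1 (shut), set as the call begins (left out, the last holds). The fingers move at their own pace and stop on an object; "squeeze" is the grip in N (left out, the last holds). Time passes only in rows, so rows that repeat a pose let the fingers close. It gives the time, the measured TCP pose, the force and the opening at its end, in the units of the state.
- telemetry.get_obs(): the state, without advancing time (a new reading comes with each control period).
- vision.read_camera(name): name is "side" or "top" or "wrist"; returns a dict with "pixels" (384x512x3 uint8, red, green, blue), "intrinsics" (3x3 intrinsics, pixels), "world_from_camera" (4x4, takes a point from camera to world coordinates); the wrist camera has in their place "T_tool_cam" (4x4, takes a point from camera to tool coordinates, whose origin is the TCP and whose axes are the tool frame's). Camera axes: x right, y up, looking along -z (the intrinsics and any distortion apply to the point x, -y, -z); pixel columns grow to the right and rows downward; lengths in m; the calibration is good to about 2 mm. A picture is of the moment at which its call begins: read the wrist's pose just before it. There is no depth.
- sign_off(): hands the job in, once; it reports no verdict.
The state is a dict: "time_s": time; "qpos": joint angles; "joint_velocities": joint speeds; "effort": joint torques, N m; "tool_pos": TCP position; "tool_rot": TCP orientation; "force": force on the tool from outside, world axes, zero at the start; "wrist_torque": the same for the moment, N m; "grip_width": finger opening in m.
Only numpy, scipy, OpenCV 4.12 (cv2) and the standard library are available. Lean on these libraries where they do the work, as an engineer would, in place of code of your own. Each camera call takes 0.05 s, during which the arm holds its last target.

TASK

Pick up the loose jig cover (the aluminium plate with a square hub) and put it on the spring-loaded fixture, long side along long side: move it along the fixture's slot until the blind hole under the cover drops over the locating pin that stands somewhere in that slot. Then press the cover down until the sprung platen is on its stop, and finish like that, with the robot still holding the cover fully down. Do not disturb the small things lying about.

Things in the scene. Friction and masses are not known exactly. Their poses are not given: they have to be found in the camera images.
- fixture: Jig fixture fixed to the bench: dark steel base plate 150 (x) x 124 (y) x 16 mm, origin at the centre of its underside (bench level), x along its long side, z up. Over it, centred and parallel, a flat light steel platen 110 (x) x 90 (y) x 10 mm stands on springs, top 32 mm above the bench when free and 26 mm when fully down; white ceramic plates lie flush in its corners.
- slot (a point): Point 44 mm above the bench over the fixture's centre, axes as the fixture. A slot 52 (x) x 16 mm goes through the platen; in it stands one fixed steel pin, 12 mm diameter, on the fixture's x axis (y = 0) but anywhere from x = -16 to +16 mm of this point (not reported; hidden once the cover is above). Its tip is at this height and tapers to 5 mm diameter over the top 6 mm.
- cover: Loose aluminium jig cover, 0.28 to 0.56 kg, lying flat on the bench: plate 110 (x) x 90 (y) x 12 mm with a square hub 36 x 36 mm at its centre, sides along x and y, from 12 to 44 mm above the underside; grip the hub across two flats. Origin at the centre of the underside, z up; there a blind hole opens, 15 mm diameter, 32 mm deep. Half a turn makes no difference.
- cover_hub (a point): Centre of the top face of the cover's hub, 44 mm above the cover's underside. While the cover rests on the pin's tip its underside is 44 mm above the bench; once dropped over the pin it rests on the free platen at 32 mm. Keep the arm clear of the fixed white tray stack behind: 0.33 m high, from world x = 0.63, y = -0.26 to 0.16.
- platen (a joint): How far the fixture's platen is pressed down, in m: 0 free, 0.006 on its stop. The spring needs about 7.5 N to begin to move and about 15 N at the stop, of which the cover's own weight gives 3 to 5.5 N; the cover's weight alone does not move it.
- ring_gauge: Bystander: steel ring 41 mm diameter, 12 mm high, on the bench; origin at the centre of its underside.
- short_tube_1: Bystander: short cream ceramic tube, 21 mm diameter, 31 mm high, standing; origin at the centre of its underside.
- dust_brush: Bystander: flat wooden-handled brush 191 x 30 x 13 mm; origin at the centre of its underside, bristles at +x.
- screwdriver: Bystander: red-handled screwdriver 199 x 26 x 26 mm lying on the bench; origin at the centre of its underside, blade at +x.

How it is judged (in metres and radians):
On the way:
1. the cover is lifted off the bench, its underside more than 50 mm up (height (world z) of cover above 0.05 m), for 0.1 s.
At the end, for the whole second after the job is handed in: Cover over the pin (hole within 6 mm of the fixture's x axis, 21 mm along it; flat within 0.06 rad; sides parallel within 0.14 rad), underside under 29 mm above the bench, platen down more than 4.5 of 6 mm, fingers bearing on the cover with over 3 N, at rest (value of joint platen above 0.0045 m and z of cover in the frame of fixture below 0.029 m and x of cover in the frame of fixture between -0.021 and 0.021 m and y of cover in the frame of fixture between -0.006 and 0.006 m and angle between cover's own z axis and vertical below 0.06 rad and angle between the x axis of cover and the x axis of fixture, either way round below 0.14 rad and contact force between the fingers and cover above 3 N and linear speed of cover below 0.02 m/s); the arm keeps its last pose, push and grip.
It fails at once if a bystander (ring, short tube, brush, screwdriver) is moved more than 20 mm (distance of any of ring_gauge, short_tube_1, dust_brush, screwdriver from where it was at the start of the episode above 0.02 m).
It also fails if it takes over 61 s, if anything falls off the work surface, if the arm or the gripper's body presses on something with over 40 N, if the wrist force passes 120 N, or if a joint passes its speed limit or range.

## Working session

There is one attempt and no reset: what is moved stays moved. The work goes in short steps, Python scripts to look and compute and a tool call to move; the robot and the scene stay as the last step left them, time stands still between calls to the robot, and variables do not carry over. Pictures are saved under pics/ and viewed, and the job is handed in when it is done.

Besides the shell and the picture viewer there is one more tool, called after ">>>" as a command line: name --argument value ..., lists and objects as JSON in quotes. drive_tool: Moves the arm, as the interface text tells. Its arguments: {"type":"object","properties":{"offset":{"type":"array"},"angular":{"type":"array"},"fingers":{"type":"number"},"squeeze":{"type":"number"}},"required":["offset","angular"]}

```bash
mkdir -p pics
python3 - <<'E'
from cell import telemetry, vision
import cv2,numpy as np
o=telemetry.get_obs()
for k,v in o.items(): print(k,np.round(v,4))
for n in ["side","top","wrist"]:
    c=vision.read_camera(n)
    cv2.imwrite(f"pics/{n}0.png",c["pixels"][:,:,::-1])
    for k in c:
        if k!="pixels": print(n,k,np.round(c[k],4) if not isinstance(c[k],dict) else c[k])
E
```

```text
time_s 0.0
qpos [78.1003 18.4383 -4.0152 83.1722  1.2974 78.5397 -3.2606]
joint_velocities [ 0.0257  0.0059 -0.0428 -0.0632  0.0685 -0.0702 -0.022 ]
effort [-2.00000e-04 -4.91286e+01 -4.04000e-01 -3.12528e+01 -6.38000e-02
  4.35000e-02  2.00000e-04]
tool_pos [ 0.1428 -0.6336  0.2087]
tool_rot [-175.6115   89.8949  107.0976]
force [0.2054 0.0065 0.6982]
wrist_torque [-0.0175 -0.0367  0.0146]
grip_width 0.0869
side intrinsics [[369.7232   0.     261.4506]
 [  0.     369.7232 196.2213]
 [  0.       0.       1.    ]]
side world_from_camera [[-0.9901  0.0762 -0.1182  0.4434]
 [-0.1406 -0.5161  0.8449  0.4385]
 [ 0.0034  0.8531  0.5217  0.5122]
 [ 0.      0.      0.      1.    ]]
top intrinsics [[475.4551   0.     245.5122]
 [  0.     475.4551 186.1057]
 [  0.       0.       1.    ]]
top world_from_camera [[ 0.0115  0.9897 -0.1426  0.3862]
 [-0.9997  0.0086 -0.0209 -0.3017]
 [-0.0194  0.1428  0.9896  1.2664]
 [ 0.      0.      0.      1.    ]]
wrist intrinsics [[294.53     0.     252.0624]
 [  0.     294.53   188.2868]
 [  0.       0.       1.    ]]
wrist T_tool_cam [[-0.000e+00  2.783e-01 -9.605e-01 -1.754e-01]
 [-0.000e+00  9.605e-01  2.783e-01  7.600e-02]
 [ 1.000e+00  0.000e+00 -0.000e+00 -3.000e-04]
 [ 0.000e+00  0.000e+00  0.000e+00  1.000e+00]]
```

View pics/top0.png

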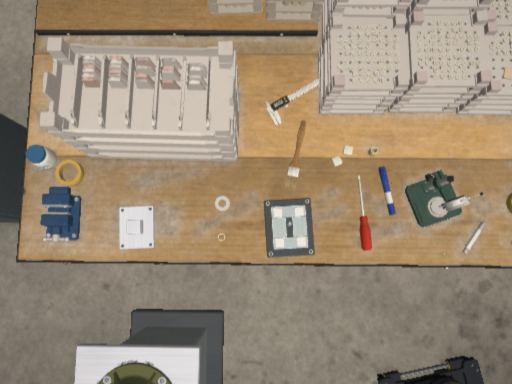

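View pics/side0.png

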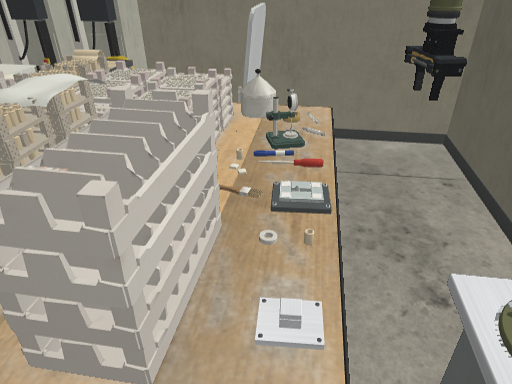

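View pics/wrist0.png

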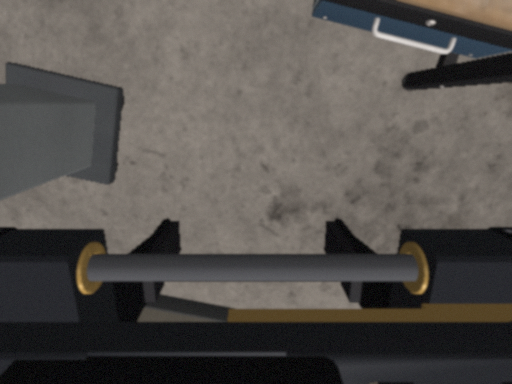

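```bash
cat > h.py <<'E'
import numpy as np,cv2
def ray(c,uv,z):
    K=c["intrinsics"];T=c["world_from_camera"]
    d=np.array([(uv[0]-K[0,2])/K[0,0],-(uv[1]-K[1,2])/K[1,1],-1.0])
    d=T[:3,:3]@d;p=T[:3,3]
    return p+d*(z-p[2])/d[2]
def proj(c,P):
    K=c["intrinsics"];T=c["world_from_camera"]
    q=T[:3,:3].T@(np.array(P)-T[:3,3])
    return np.array([K[0,2]+K[0,0]*q[0]/-q[2],K[1,2]-K[1,1]*q[1]/-q[2]])
E
python3 - <<'E'
from cell import vision
import cv2,numpy as np
from h import *
c=vision.read_camera("top")
im=c["pixels"][:,:,::-1]
a=im[190:270,100:180];b=im[185:265,250:330]
cv2.imwrite("pics/crop_top.png",cv2.resize(np.hstack([a,b]),None,fx=5,fy=5,interpolation=cv2.INTER_CUBIC))
s=vision.read_camera("side");im=s["pixels"][:,:,::-1]
cv2.imwrite("pics/crop_s1.png",cv2.resize(im[285:355,240:340],None,fx=7,fy=7,interpolation=cv2.INTER_CUBIC))
cv2.imwrite("pics/crop_s2.png",cv2.resize(im[165:225,255:345],None,fx=8,fy=8,interpolation=cv2.INTER_CUBIC))
for uv,n in [((137,227),'cover'),((289,227),'fix'),((222,203),'ring'),((221,237),'tube'),((300,140),'brush'),((363,215),'screw')]:print(n,ray(c,uv,0.01).round(3))
E
```

```text
cover [0.455 0.011 0.01 ]
fix [ 0.459 -0.391  0.01 ]
ring [ 0.521 -0.213  0.01 ]
tube [ 0.431 -0.212  0.01 ]
brush [ 0.694 -0.421  0.01 ]
screw [ 0.493 -0.586  0.01 ]
```

View pics/crop_top.png

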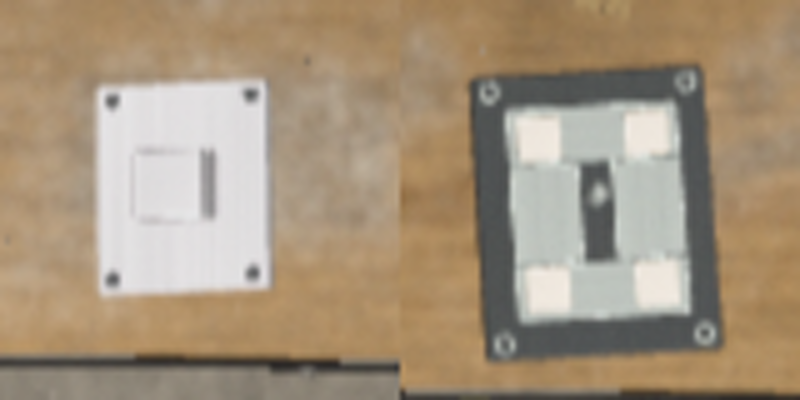

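View pics/crop_s1.png

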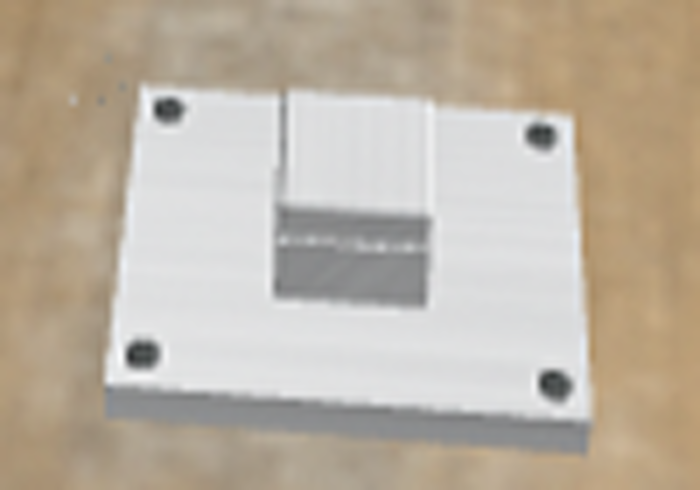

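View pics/crop_s2.png

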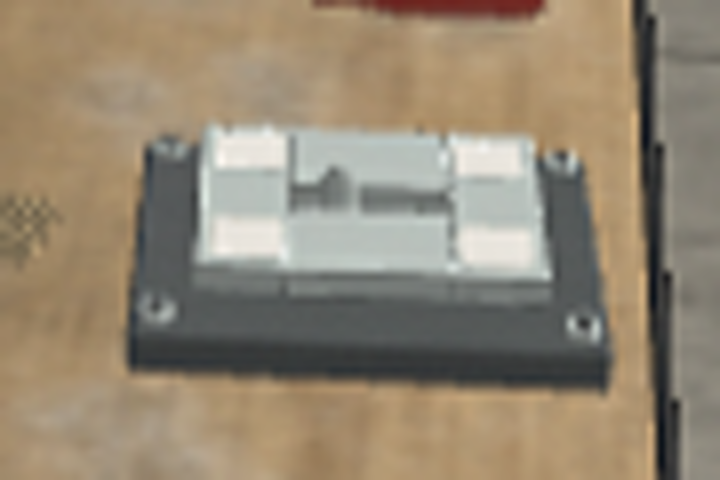

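Run:
```python
from cell import vision
from h import *
c=vision.read_camera("top");s=vision.read_camera("side")
def q(cam,pts,z,off,k):
    return np.array([ray(cam,((x+.5)/k-.5+off[0],(y+.5)/k-.5+off[1]),z)[:2] for x,y in pts])
def rep(n,P):
    (m,sz,a)=cv2.minAreaRect(P.astype(np.float32)*1000)
    e=[P[0]-P[3],P[1]-P[2]]
    f=[P[0]-P[1],P[3]-P[2]]
    yaw=lambda v:np.degrees(np.arctan2(v[1],v[0]))
    print(n,P.mean(0).round(4),'len',[np.linalg.norm(v).round(4) for v in e+f],'yaw',[yaw(v).round(1) for v in e],[(yaw(v)-90).round(1) for v in f])
rep('cov top',q(c,[(98,86),(266,79),(270,287),(101,295)],.012,(100,190),5))
rep('cov hub top',q(c,[(133,151),(201,148),(203,218),(134,221)],.044,(100,190),5))
rep('fix base',q(c,[(71,79),(300,66),(321,347),(88,360)],.016,(250,185),5))
rep('platen',q(c,[(105,106),(276,100),(291,313),(119,323)],.032,(250,185),5))
rep('cov side',q(s,[(107,385),(142,86),(574,116),(590,418)],.012,(240,285),7)[[0,1,2,3]])
rep('hub side',q(s,[(277,208),(287,92),(433,100),(431,216)],.044,(240,285),7)[[0,1,2,3]])
rep('platen side',q(s,[(196,262),(207,127),(534,138),(550,277)],.032,(255,165),8))
rep('base side',q(s,[(132,343),(146,145),(577,157),(607,360)],.016,(255,165),8))
print('pin top',q(c,[(200,193)],.044,(250,185),5),'side',q(s,[(337,172)],.044,(255,165),8))
```

```text
cov top [0.4556 0.0123] len [np.float64(0.1105), np.float64(0.1099), np.float64(0.0898), np.float64(0.0892)] yaw [np.float64(3.7), np.float64(3.4)] [np.float64(2.9), np.float64(3.3)]
cov hub top [0.4546 0.0126] len [np.float64(0.0361), np.float64(0.0361), np.float64(0.0353), np.float64(0.0357)] yaw [np.float64(3.5), np.float64(4.1)] [np.float64(3.1), np.float64(3.1)]
fix base [ 0.4592 -0.3895] len [np.float64(0.1472), np.float64(0.1472), np.float64(0.1211), np.float64(0.1212)] yaw [np.float64(3.8), np.float64(3.8)] [np.float64(3.8), np.float64(3.8)]
platen [ 0.4593 -0.3898] len [np.float64(0.1123), np.float64(0.1101), np.float64(0.089), np.float64(0.0885)] yaw [np.float64(3.9), np.float64(3.6)] [np.float64(2.6), np.float64(3.9)]
cov side [0.4537 0.0134] len [np.float64(0.1086), np.float64(0.1099), np.float64(0.0902), np.float64(0.089)] yaw [np.float64(3.7), np.float64(3.0)] [np.float64(3.3), np.float64(2.5)]
hub side [0.4539 0.0146] len [np.float64(0.035), np.float64(0.0348), np.float64(0.0352), np.float64(0.0349)] yaw [np.float64(4.5), np.float64(4.1)] [np.float64(1.8), np.float64(2.1)]
platen side [ 0.4565 -0.3875] len [np.float64(0.1088), np.float64(0.1087), np.float64(0.0865), np.float64(0.0878)] yaw [np.float64(3.8), np.float64(4.5)] [np.float64(3.3), np.float64(3.4)]
base side [ 0.4575 -0.3843] len [np.float64(0.1445), np.float64(0.1466), np.float64(0.124), np.float64(0.1254)] yaw [np.float64(4.6), np.float64(5.2)] [np.float64(4.6), np.float64(3.6)]
pin top [[ 0.46719012 -0.39016527]] side [[ 0.46774358 -0.38184405]]
```

```bash
cat >> h.py <<'E'
from scipy.spatial.transform import Rotation as R
def cur(o): return np.array(o["tool_pos"]),R.from_euler('xyz',o["tool_rot"],degrees=True)
def down(yaw,s=1):
    # tool x down, tool z horizontal at yaw deg
    z=np.array([np.cos(np.radians(yaw)),np.sin(np.radians(yaw)),0])
    x=np.array([0,0,-1.]);y=np.cross(z,x)
    return R.from_matrix(np.c_[x,y,z])
def mv(o,p,yaw):
    P,Q=cur(o);T=down(yaw)
    print('offset',Q.inv().apply(np.array(p)-P).round(4),'ang',(Q.inv()*T).as_rotvec().round(4),'deg',np.degrees((Q.inv()*T).magnitude()).round(1))
E
python3 - <<'E'
from cell import telemetry
from h import *
o=telemetry.get_obs();P,Q=cur(o)
print(P,Q.as_matrix().round(3))
for yaw in (93.4,-86.6,3.4,-176.6):
    print(yaw);mv(o,[.45,-.39,.25],yaw)
E
```

```text
[ 0.14295534 -0.63398906  0.2095448 ] [[-0.     0.976  0.22 ]
 [ 0.     0.22  -0.976]
 [-1.    -0.    -0.   ]]
93.4
offset [-0.0404  0.3532 -0.1705] ang [-2.9791e+00 -1.0000e-04 -5.0000e-04] deg 170.7
-86.6
offset [-0.0404  0.3532 -0.1705] ang [ 1.625e-01 -3.000e-04  1.000e-04] deg 9.3
3.4
offset [-0.0404  0.3532 -0.1705] ang [-1.4083e+00 -3.0000e-04 -2.0000e-04] deg 80.7
-176.6
offset [-0.0404  0.3532 -0.1705] ang [ 1.7333e+00 -2.0000e-04  3.0000e-04] deg 99.3
```

Run:
```python
from cell import telemetry
from h import *
o=telemetry.get_obs()
mv(o,[.40,-.385,.23],-86.4)
```

```text
offset [-0.0204  0.3055 -0.1863] ang [ 1.59e-01 -3.00e-04  1.00e-04] deg 9.1
```

>>> drive_tool --offset '[[-0.001, 0.015, -0.009], [-0.004, 0.056, -0.034], [-0.007, 0.102, -0.062], [-0.01, 0.148, -0.09], [-0.013, 0.194, -0.118], [-0.016, 0.236, -0.144], [-0.018, 0.271, -0.165], [-0.02, 0.296, -0.18], [-0.02, 0.3055, -0.1863], [-0.02, 0.3055, -0.1863]]' --angular '[[0.008, 0, 0], [0.03, 0, 0], [0.053, 0, 0], [0.077, 0, 0], [0.1, 0, 0], [0.122, 0, 0], [0.14, 0, 0], [0.155, 0, 0], [0.159, 0, 0], [0.159, 0, 0]]' --fingers -1

```text
time_s: 1.6
tool_pos: [0.4001, -0.3844, 0.2296]
tool_rot: [-111.1, 90.0, 162.6]
force: [-0.6, -0.6, -0.5]
grip_width: 0.087
```

>>> drive_tool --offset '[[0, 0, 0], [0, 0, 0]]' --angular '[[0, 0, 0], [0, 0, 0]]'

```text
time_s: 1.85
tool_pos: [0.3991, -0.3854, 0.2294]
tool_rot: [-99.2, 90.0, 174.3]
force: [0.2, -0.5, -0.1]
grip_width: 0.0867
```

```bash
cat >> h.py <<'E'
def wcam(name=None):
    from cell import telemetry,vision
    o=telemetry.get_obs();c=dict(vision.read_camera("wrist"))
    P,Q=cur(o);T=np.eye(4);T[:3,:3]=Q.as_matrix();T[:3,3]=P
    c["world_from_camera"]=T@c["T_tool_cam"]
    if name: cv2.imwrite(name,c["pixels"][:,:,::-1])
    return o,c
E
python3 - <<'E'
from h import *
import pickle
o,c=wcam("pics/w1.png"); pickle.dump((o,c),open("w1.pkl","wb"))
for k in('time_s','qpos','tool_pos','tool_rot'):print(k,np.round(o[k],4))
print(proj(c,[.4675,-.388,.044]))
E
```

```text
time_s 1.85
qpos [ 56.4893   7.0946 -16.6249  94.7191   2.0943  78.5277 -46.8743]
tool_pos [ 0.3991 -0.3854  0.2294]
tool_rot [-99.2302  89.9514 174.3288]
[258.01932357 109.74735604]
```

View pics/w1.png

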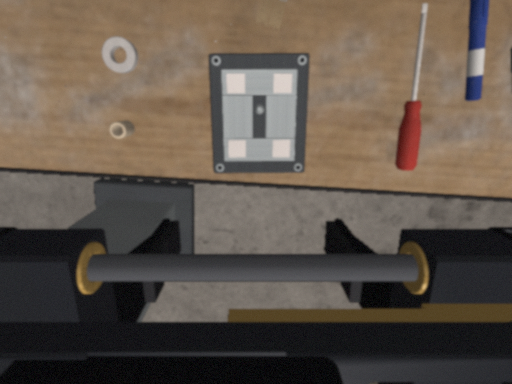

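Run:
```python
from h import *
import pickle
o,c=pickle.load(open("w1.pkl","rb"))
cv2.imwrite("pics/w1c.png",cv2.resize(c["pixels"][45:180,200:320,::-1],None,fx=4.4,fy=4.4,interpolation=cv2.INTER_CUBIC))
```

```text
(no output)
```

View pics/w1c.png

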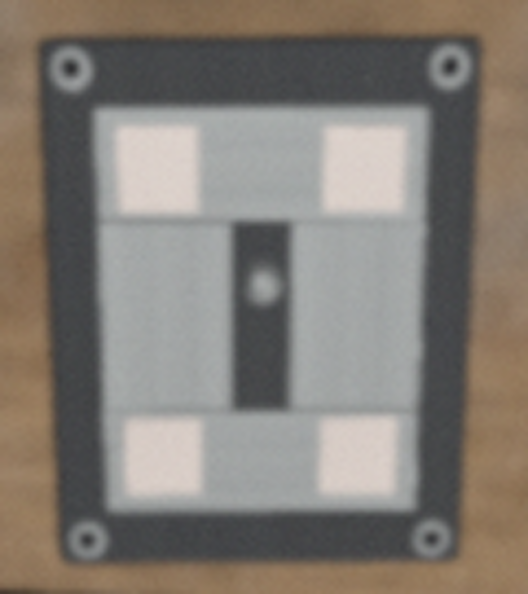

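Run:
```python
from h import *
import pickle
o,c=pickle.load(open("w1.pkl","rb"))
def q(pts,z,k=4.4,off=(200,45)):
    return np.array([ray(c,((x+.5)/k-.5+off[0],(y+.5)/k-.5+off[1]),z)[:2] for x,y in pts])
def rep(n,P):
    e=[P[0]-P[3],P[1]-P[2],P[0]-P[1],P[3]-P[2]]
    yaw=lambda v:np.degrees(np.arctan2(v[1],v[0]))
    print(n,P.mean(0).round(4),'len',np.round([np.linalg.norm(v) for v in e],4),'yaw',np.round([yaw(v) for v in e],1)-[0,0,90,90])
rep('base',q([(40,38),(480,40),(457,558),(62,560)],.016))
rep('plat',q([(93,106),(430,107),(416,511),(107,511)],.032))
rep('slot',q([(234,222),(290,222),(288,409),(233,409)],.032))
b=q([(40,38),(480,40),(457,558),(62,560)],.016).mean(0)
for n,p in (('mid',q([(263,287)],.044)[0]),('tip',q([(261,283)],.044)[0])):
    a=np.radians(3.7);d=p-b;print(n,p.round(4),'in fix',(np.array([[np.cos(a),np.sin(a)],[-np.sin(a),np.cos(a)]])@d).round(4))
# to cover
mv(o,[.45,.013,.20],-86.6)
```

```text
base [ 0.4595 -0.3899] len [0.1475 0.1463 0.1213 0.1214] yaw [3.8 3.9 3.3 3.9]
plat [ 0.459  -0.3901] len [0.11   0.1098 0.0903 0.0901] yaw [4.  3.9 3.4 3.6]
slot [ 0.459 -0.39 ] len [0.0509 0.0509 0.0154 0.0157] yaw [3.3 3.6 3.6 3.6]
mid [ 0.4675 -0.3896] in fix [ 0.008  -0.0003]
tip [ 0.4685 -0.389 ] in fix [0.009  0.0003]
offset [ 0.0294  0.0756 -0.3945] ang [ 0.0028 -0.0001  0.0008] deg 0.2
```

Run:
```python
from cell import telemetry
from h import *
o=telemetry.get_obs()
mv(o,[.445,-.19,.22],-86.6)
mv(o,[.44,.013,.18],-86.6)
```

```text
offset [ 0.0095  0.0578 -0.1921] ang [ 0.003  -0.0002  0.0007] deg 0.2
offset [ 0.0495  0.0655 -0.395 ] ang [ 0.003  -0.0002  0.0007] deg 0.2
```

>>> drive_tool --offset '[[0, 0.006, -0.02], [0.001, 0.022, -0.065], [0.005, 0.038, -0.115], [0.008, 0.05, -0.165], [0.012, 0.058, -0.215], [0.02, 0.062, -0.265], [0.03, 0.064, -0.315], [0.04, 0.0655, -0.358], [0.048, 0.0655, -0.388], [0.0495, 0.0655, -0.395]]' --angular '[[0, 0, 0], [0, 0, 0], [0.001, 0, 0], [0.001, 0, 0], [0.002, 0, 0], [0.002, 0, 0], [0.003, 0, 0.0007], [0.003, 0, 0.0007], [0.003, 0, 0.0007], [0.003, 0, 0.0007]]'

```text
time_s: 3.15
tool_pos: [0.4389, 0.0157, 0.1796]
tool_rot: [-66.5, 89.9, -152.8]
force: [-0.1, -0.3, 0.2]
grip_width: 0.0873
```

>>> drive_tool --offset '[[0, 0, 0], [0, 0, 0]]' --angular '[[0, 0, 0], [0, 0, 0]]'

```text
time_s: 3.4
tool_pos: [0.439, 0.0148, 0.1798]
tool_rot: [-40.0, 89.9, -126.4]
force: [-0.6, -0.5, -0.2]
grip_width: 0.0867
```

Run:
```python
from h import *
import pickle
o,c=wcam("pics/w2.png"); pickle.dump((o,c),open("w2.pkl","wb"))
for k in('time_s','qpos','tool_pos','tool_rot'):print(k,np.round(o[k],4))
```

```text
time_s 3.4
qpos [ 36.5085  -6.306  -38.8526 112.4136  -4.0982  72.5799 -87.3653]
tool_pos [0.439  0.0148 0.1798]
tool_rot [ -40.0111   89.9475 -126.4332]
```

View pics/w2.png

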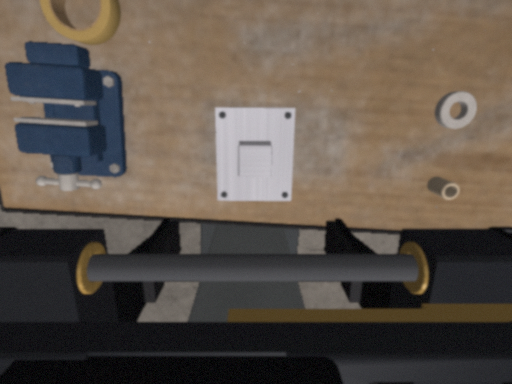

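Run:
```python
from h import *
import pickle
o,c=pickle.load(open("w2.pkl","rb"))
cv2.imwrite("pics/w2c.png",cv2.resize(c["pixels"][100:210,205:305,::-1],None,fx=5,fy=5,interpolation=cv2.INTER_CUBIC))
```

```text
(no output)
```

View pics/w2c.png

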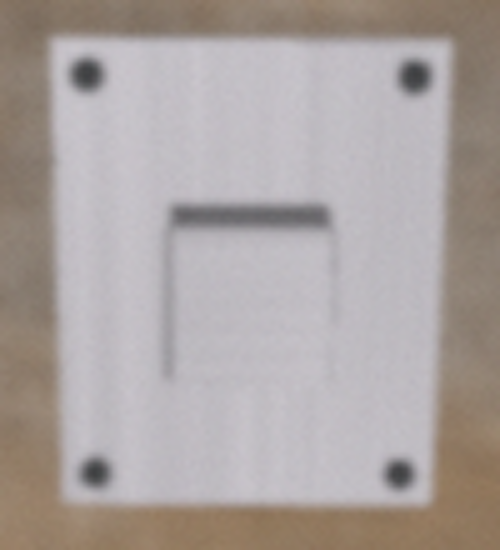

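Run:
```python
from h import *
import pickle
from cell import telemetry
o,c=pickle.load(open("w2.pkl","rb"))
def q(pts,z,k=5,off=(205,100)):
    return np.array([ray(c,((x+.5)/k-.5+off[0],(y+.5)/k-.5+off[1]),z)[:2] for x,y in pts])
def rep(n,P):
    e=[P[0]-P[3],P[1]-P[2],P[0]-P[1],P[3]-P[2]]
    yaw=lambda v:np.degrees(np.arctan2(v[1],v[0]))
    print(n,P.mean(0).round(4),'len',np.round([np.linalg.norm(v) for v in e],4),'yaw',np.round([yaw(v) for v in e],1)-[0,0,90,90])
rep('cov',q([(50,37),(453,38),(432,502),(62,503)],.012))
rep('hub',q([(167,229),(334,228),(335,380),(167,381)],.044))
rep('hubbase',q([(172,207),(328,207),(335,380),(167,381)],.012)[:2])if 0 else None
o=telemetry.get_obs()
for y in (-86.5,): mv(o,[.455,.013,.10],y);mv(o,[.455,.013,.026],y)
```

```text
cov [0.4556 0.0131] len [0.1103 0.1098 0.0905 0.0908] yaw [3.1 3.2 3.4 3.7]
hub [0.4557 0.0131] len [0.033  0.033  0.0352 0.0365] yaw [2.8 5.  3.9 3.9]
offset [0.0798 0.0158 0.0026] ang [0.0009 0.0006 0.0005] deg 0.1
offset [0.1538 0.0158 0.0025] ang [0.0009 0.0006 0.0005] deg 0.1
```

>>> drive_tool --offset '[[0.01, 0.0065, 0.001], [0.03, 0.0165, 0.0022], [0.055, 0.0165, 0.0025], [0.08, 0.0165, 0.0025], [0.105, 0.0165, 0.0025], [0.125, 0.0165, 0.0025], [0.14, 0.0165, 0.0025], [0.149, 0.0165, 0.0025], [0.1535, 0.0165, 0.0025], [0.1535, 0.0165, 0.0025]]' --angular '[[0, 0, 0], [0, 0, 0], [0, 0, 0], [0, 0, 0], [0, 0, 0], [0, 0, 0], [0, 0, 0], [0, 0, 0], [0, 0, 0], [0, 0, 0]]'

```text
time_s: 4.7
tool_pos: [0.4559, 0.0131, 0.0264]
tool_rot: [-24.8, 90.0, -111.3]
force: [0.1, 0.0, 0.5]
grip_width: 0.0868
```

>>> drive_tool --offset '[[0, 0, 0], [0, 0, 0]]' --angular '[[0, 0, 0], [0, 0, 0]]'

```text
time_s: 4.95
tool_pos: [0.4563, 0.013, 0.0269]
tool_rot: [39.2, 89.9, -47.3]
force: [-0.2, 0.4, -0.5]
grip_width: 0.0873
```

Run:
```python
from h import *
o,c=wcam("pics/w3.png")
from cell import vision
s=vision.read_camera("side")["pixels"][:,:,::-1]
cv2.imwrite("pics/s3.png",cv2.resize(s[200:384,200:400],None,fx=3,fy=3,interpolation=cv2.INTER_CUBIC))
for k in('time_s','tool_pos','force'):print(k,np.round(o[k],4))
```

```text
time_s 4.95
tool_pos [0.4563 0.013  0.0269]
force [-0.1692  0.3744 -0.5303]
```

View pics/s3.png

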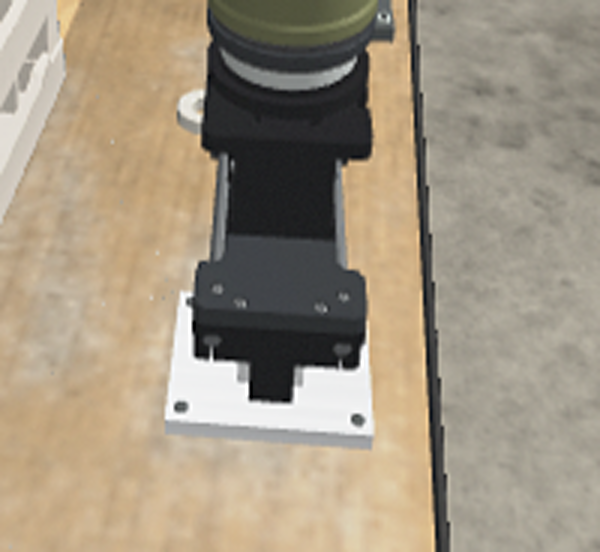

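Centred over the hub. Close with 45 N, letting the fingers settle.

>>> drive_tool --offset '[[0, 0, 0], [0, 0, 0], [0, 0, 0], [0, 0, 0], [0, 0, 0], [0, 0, 0], [0, 0, 0], [0, 0, 0]]' --angular '[[0, 0, 0], [0, 0, 0], [0, 0, 0], [0, 0, 0], [0, 0, 0], [0, 0, 0], [0, 0, 0], [0, 0, 0]]' --fingers 1 --squeeze 45

```text
time_s: 6.05
tool_pos: [0.4562, 0.013, 0.0268]
tool_rot: [25.3, 89.9, -61.1]
force: [0.5, 0.2, -0.9]
grip_width: 0.0351
```

>>> drive_tool --offset '[[-0.005, 0, 0], [-0.015, 0, 0], [-0.03, 0, 0], [-0.05, 0, 0], [-0.07, 0, 0], [-0.09, 0, 0], [-0.105, 0, 0], [-0.112, 0, 0], [-0.115, 0, 0], [-0.115, 0, 0]]' --angular '[[0, 0, 0], [0, 0, 0], [0, 0, 0], [0, 0, 0], [0, 0, 0], [0, 0, 0], [0, 0, 0], [0, 0, 0], [0, 0, 0], [0, 0, 0]]'

```text
time_s: 7.3
tool_pos: [0.4558, 0.0131, 0.1414]
tool_rot: [-28.6, 90.0, -115.0]
force: [0.2, -0.0, -5.8]
grip_width: 0.0347
```

Run:
```python
from h import *
o,c=wcam("pics/w4.png")
from cell import vision
s=vision.read_camera("side")["pixels"][:,:,::-1]
cv2.imwrite("pics/s4.png",cv2.resize(s[200:384,200:400],None,fx=3,fy=3,interpolation=cv2.INTER_CUBIC))
for k in('time_s','tool_pos','force','grip_width'):print(k,np.round(o[k],4))
print(cur(o)[1].as_matrix().round(4))
mv(o,[.468,-.20,.15],-86.2)
mv(o,[.468,-.3895,.10],-86.2)
```

```text
time_s 7.3
tool_pos [0.4558 0.0131 0.1414]
force [ 0.203  -0.0492 -5.7669]
grip_width 0.0347
[[-3.000e-04  9.981e-01  6.190e-02]
 [-7.000e-04  6.190e-02 -9.981e-01]
 [-1.000e+00 -4.000e-04  7.000e-04]]
offset [-0.0085 -0.001   0.2134] ang [-0.0044  0.0007  0.0004] deg 0.3
offset [ 0.0416 -0.0127  0.4025] ang [-0.0044  0.0007  0.0004] deg 0.3
```

View pics/s4.png

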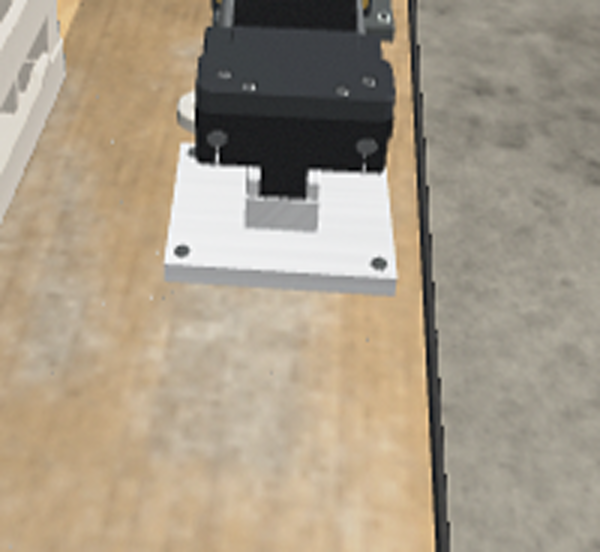

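View pics/w4.png

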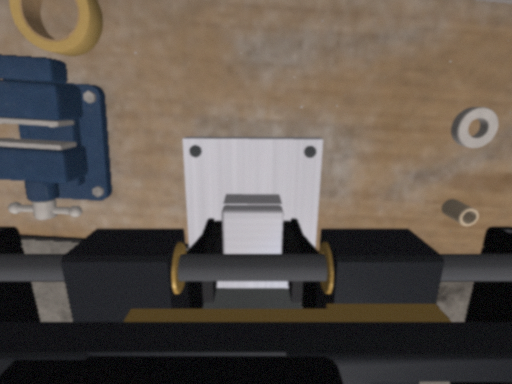

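Run:
```python
from h import *
o,c=wcam()
im=c["pixels"][:,:,::-1]
cv2.imwrite("pics/w4c.png",cv2.resize(im[130:215,175:335],None,fx=5,fy=5,interpolation=cv2.INTER_CUBIC))
z=o["tool_pos"][2]-.0268+.012
P,Q=cur(o)
for x,y in((183,138),(323,138)):
    print(Q.inv().apply(ray(c,(x,y),z)-P).round(4))
```

```text
[ 0.0147  0.0544 -0.0444]
[0.0148 0.0544 0.0452]
```

View pics/w4c.png

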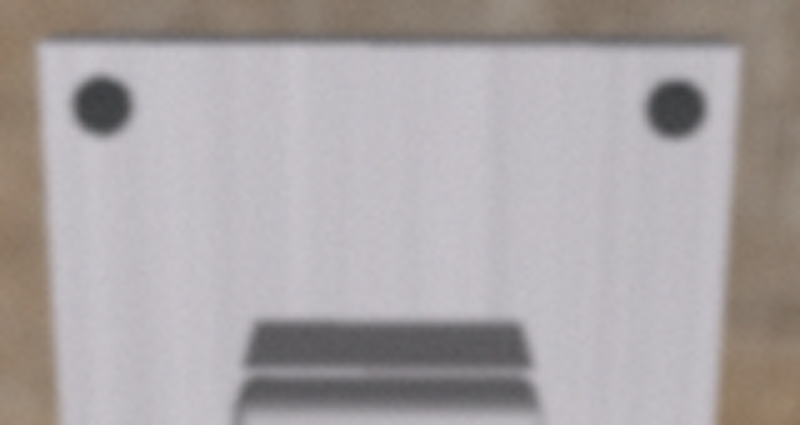

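>>> drive_tool --offset '[[0, 0, 0.018], [0, 0, 0.06], [0, 0, 0.11], [0, -0.003, 0.16], [0, -0.006, 0.21], [0, -0.008, 0.26], [0, -0.01, 0.31], [0.005, -0.012, 0.355], [0.01, -0.0127, 0.39], [0.013, -0.0127, 0.4025]]' --angular '[[0, 0, 0], [0, 0, 0], [0, 0, 0], [0, 0, 0], [-0.002, 0, 0], [-0.003, 0, 0], [-0.004, 0, 0], [-0.0044, 0.0007, 0.0004], [-0.0044, 0.0007, 0.0004], [-0.0044, 0.0007, 0.0004]]'

```text
time_s: 8.7
tool_pos: [0.4652, -0.3938, 0.1267]
tool_rot: [-91.5, 89.8, -178.0]
force: [-0.6, 0.6, -6.2]
grip_width: 0.0348
```

>>> drive_tool --offset '[[0, 0, 0], [0, 0, 0], [0, 0, 0]]' --angular '[[0, 0, 0], [0, 0, 0], [0, 0, 0]]'

```text
time_s: 9.07
tool_pos: [0.4657, -0.3924, 0.127]
tool_rot: [-98.1, 89.8, 175.5]
force: [-0.6, -0.5, -5.3]
grip_width: 0.0349
```

Run:
```python
from h import *
o,c=wcam("pics/w5.png")
for k in('time_s','qpos','tool_pos','force','wrist_torque','grip_width'):print(k,np.round(o[k],4))
print(cur(o)[1].as_matrix().round(4))
```

```text
time_s 9.075
qpos [ 55.2601  17.8826 -21.283   94.545    6.9418  68.9991 -53.984 ]
tool_pos [ 0.4657 -0.3924  0.127 ]
force [-0.5656 -0.5105 -5.3197]
wrist_torque [-0.0007  0.0118  0.0286]
grip_width 0.0349
[[-2.70e-03  9.98e-01  6.30e-02]
 [ 2.00e-04  6.30e-02 -9.98e-01]
 [-1.00e+00 -2.70e-03 -4.00e-04]]
```

View pics/w5.png

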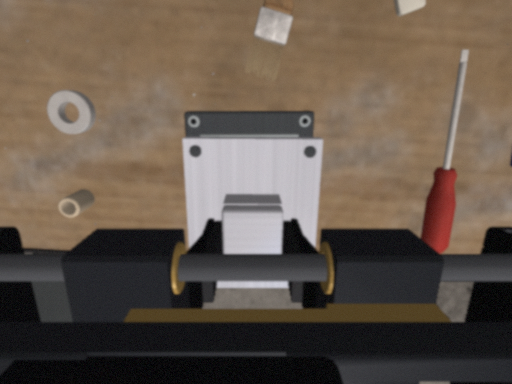

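Run:
```python
from h import *
from cell import telemetry
mv(telemetry.get_obs(),[.4684,-.3891,.076],-86.25)
```

```text
offset [ 0.0511  0.003  -0.0033] ang [-0.0025 -0.0001  0.0026] deg 0.2
```

>>> drive_tool --offset '[[0.005, 0.001, -0.001], [0.015, 0.002, -0.002], [0.027, 0.003, -0.0033], [0.038, 0.003, -0.0033], [0.046, 0.003, -0.0033], [0.05, 0.003, -0.0033], [0.051, 0.003, -0.0033], [0.051, 0.003, -0.0033], [0.051, 0.003, -0.0033]]' --angular '[[0, 0, 0], [0, 0, 0], [0, 0, 0], [0, 0, 0.001], [-0.0025, 0, 0.0026], [-0.0025, 0, 0.0026], [-0.0025, 0, 0.0026], [-0.0025, 0, 0.0026], [-0.0025, 0, 0.0026]]'

```text
time_s: 10.25
tool_pos: [0.4687, -0.3893, 0.0765]
tool_rot: [48.1, 90.0, -38.2]
force: [-0.1, 2.0, -4.8]
grip_width: 0.0347
```

Run:
```python
from h import *
o,c=wcam("pics/w6.png")
for k in('time_s','tool_pos','force','wrist_torque'):print(k,np.round(o[k],4))
print(cur(o)[1].as_matrix().round(4))
from cell import vision
s=vision.read_camera("side")["pixels"][:,:,::-1]
cv2.imwrite("pics/s6.png",cv2.resize(s[120:240,220:370],None,fx=5,fy=5,interpolation=cv2.INTER_CUBIC))
mv(o,[.4684,-.3891,.060],-86.25)
```

```text
time_s 10.25
tool_pos [ 0.4687 -0.3893  0.0765]
force [-0.0613  2.0372 -4.8137]
wrist_torque [ 0.0789 -0.0005  0.0042]
[[ 6.000e-04  9.979e-01  6.540e-02]
 [-5.000e-04  6.540e-02 -9.979e-01]
 [-1.000e+00  6.000e-04  5.000e-04]]
offset [ 0.0165 -0.0003 -0.0002] ang [ 0.      0.0005 -0.0006] deg 0.0
```

View pics/s6.png

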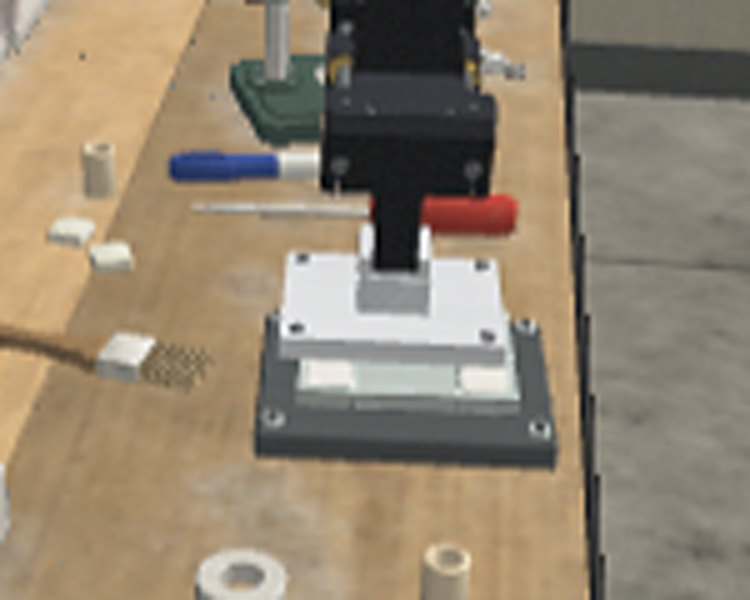

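>>> drive_tool --offset '[[0.0015, 0, 0], [0.003, 0, 0], [0.0045, 0, 0], [0.006, 0, 0], [0.0075, 0, 0], [0.0075, 0, 0], [0.0075, 0, 0]]' --angular '[[0, 0, 0], [0, 0, 0], [0, 0, 0], [0, 0, 0], [0, 0, 0], [0, 0, 0], [0, 0, 0]]'

```text
time_s: 11.22
tool_pos: [0.4686, -0.3893, 0.069]
tool_rot: [45.7, 90.0, -40.6]
force: [-0.1, -0.5, -6.0]
grip_width: 0.0348
```

Run:
```python
from h import *
from cell import telemetry
o=telemetry.get_obs()
for k in('time_s','tool_pos','force','wrist_torque'):print(k,np.round(o[k],4))
print(cur(o)[1].as_matrix().round(4))
```

```text
time_s 11.225
tool_pos [ 0.4686 -0.3893  0.069 ]
force [-0.1439 -0.5314 -6.0022]
wrist_torque [-0.007   0.0081 -0.0014]
[[ 5.000e-04  9.979e-01  6.550e-02]
 [-4.000e-04  6.550e-02 -9.979e-01]
 [-1.000e+00  5.000e-04  5.000e-04]]
```

No contact: the underside is at about 42 mm, so the tip is in the hole. Continue to the platen.

>>> drive_tool --offset '[[0.0015, 0, 0], [0.003, 0, 0], [0.0045, 0, 0], [0.006, 0, 0], [0.0075, 0, 0], [0.009, 0, 0], [0.0095, 0, 0], [0.0095, 0, 0]]' --angular '[[0, 0, 0], [0, 0, 0], [0, 0, 0], [0, 0, 0], [0, 0, 0], [0, 0, 0], [0, 0, 0], [0, 0, 0]]'

```text
time_s: 12.22
tool_pos: [0.4686, -0.3893, 0.0594]
tool_rot: [50.6, 90.0, -35.7]
force: [-0.0, 0.2, -5.3]
grip_width: 0.0346
```

Run:
```python
from h import *
from cell import telemetry
o=telemetry.get_obs()
for k in('time_s','tool_pos','force','wrist_torque'):print(k,np.round(o[k],4))
print(cur(o)[1].as_matrix().round(4))
```

```text
time_s 12.225
tool_pos [ 0.4686 -0.3893  0.0594]
force [-0.0183  0.2487 -5.3012]
wrist_torque [0.0052 0.0535 0.0228]
[[ 4.000e-04  9.979e-01  6.550e-02]
 [-3.000e-04  6.550e-02 -9.979e-01]
 [-1.000e+00  4.000e-04  3.000e-04]]
```

>>> drive_tool --offset '[[0.001, 0, 0], [0.002, 0, 0], [0.003, 0, 0], [0.004, 0, 0], [0.005, 0, 0], [0.006, 0, 0], [0.0065, 0, 0], [0.0065, 0, 0]]' --angular '[[0, 0, 0], [0, 0, 0], [0, 0, 0], [0, 0, 0], [0, 0, 0], [0, 0, 0], [0, 0, 0], [0, 0, 0]]' --squeeze 58

```text
time_s: 13.22
tool_pos: [0.4689, -0.3894, 0.0541]
tool_rot: [39.1, 89.9, -47.2]
force: [-3.0, 3.4, 8.3]
grip_width: 0.0345
```

Run:
```python
from h import *
from cell import telemetry
o=telemetry.get_obs()
for k in('time_s','tool_pos','force','wrist_torque'):print(k,np.round(o[k],4))
print(cur(o)[1].as_matrix().round(4))
```

```text
time_s 13.225
tool_pos [ 0.4689 -0.3894  0.0541]
force [-2.9575  3.3605  8.2903]
wrist_torque [0.6825 0.8439 0.0378]
[[ 9.000e-04  9.979e-01  6.540e-02]
 [-9.000e-04  6.540e-02 -9.979e-01]
 [-1.000e+00  8.000e-04  1.000e-03]]
```

>>> drive_tool --offset '[[0.0015, 0, 0], [0.0022, 0, 0], [0.003, 0, 0], [0.0035, 0, 0], [0.004, 0, 0], [0.004, 0, 0], [0.004, 0, 0], [0.004, 0, 0]]' --angular '[[0, 0, 0], [0, 0, 0], [0, 0, 0], [0, 0, 0], [0, 0, 0], [0, 0, 0], [0, 0, 0], [0, 0, 0]]'

```text
time_s: 14.22
tool_pos: [0.4689, -0.3895, 0.0526]
tool_rot: [15.5, 89.9, -70.8]
force: [-6.7, 5.4, 16.1]
grip_width: 0.0346
```

Run:
```python
from h import *
o,c=wcam("pics/w7.png")
for k in('time_s','tool_pos','force','wrist_torque','joint_velocities','grip_width'):print(k,np.round(o[k],4))
print(cur(o)[1].as_matrix().round(4))
from cell import vision
s=vision.read_camera("side")["pixels"][:,:,::-1]
cv2.imwrite("pics/s7.png",cv2.resize(s[120:240,220:370],None,fx=5,fy=5,interpolation=cv2.INTER_CUBIC))
```

```text
time_s 14.225
tool_pos [ 0.4689 -0.3895  0.0526]
force [-6.659   5.4055 16.1208]
wrist_torque [ 1.2602  1.5644 -0.0388]
joint_velocities [-0.0594  0.0253  0.0204 -0.1439 -0.054   0.0459  0.1292]
grip_width 0.0346
[[ 6.000e-04  9.979e-01  6.540e-02]
 [-1.600e-03  6.540e-02 -9.979e-01]
 [-1.000e+00  5.000e-04  1.700e-03]]
```

View pics/s7.png

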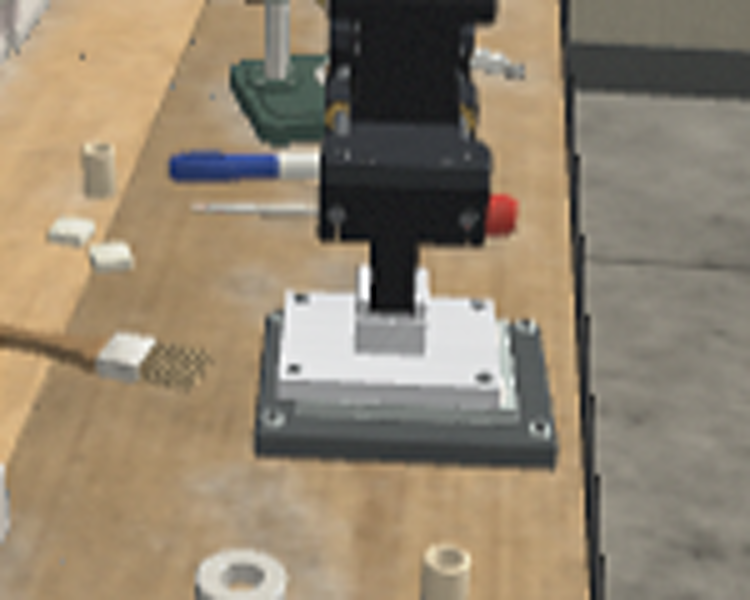

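View pics/w7.png

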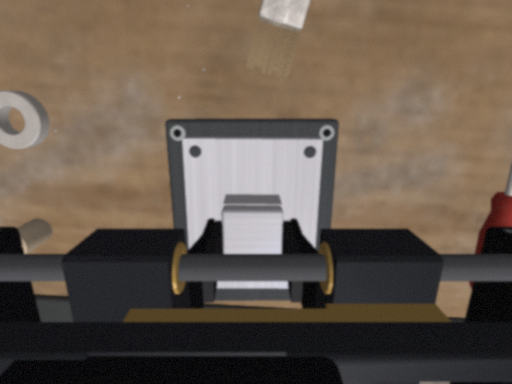

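```bash
python3 -c "
from cell import sign_off,telemetry
import numpy as np
o=telemetry.get_obs();print(o['time_s'],np.round(o['tool_pos'],4),np.round(o['force'],1))
print(sign_off())"
```

```text
14.325 [ 0.4689 -0.3895  0.0527] [-6.7  5.3 16. ]
the job is handed in; nothing more can be done
None
```

I gripped the cover by its hub, carried it over the bystanders and lowered it at the pin position I had measured in the images. The pin is about 8–9 mm along the fixture's +x. The hole went over the pin at the first try, so no sliding search was needed. I then pressed the cover down and handed the job in at 14.3 s with the arm still pushing and gripping at 58 N.

Last checks before hand-in:
- **Height:** the TCP stood at z = 0.0527 m, which puts the cover's underside at about 26 mm. In the wrist camera the cover had not slipped in the grip.
- **Push:** the force on the tool was 16 N upward. Adding the cover's weight of about 5 N gives about 21 N, more than the 15 N needed at the stop, so I take the platen to be on its stop.
- **Alignment:** the cover was level and parallel to the fixture within about 0.5°.
- **Bystanders:** none that I could see in the pictures had been moved.

Two readings did not fit perfectly. There is a sideways load of about 8.5 N in the final press, probably the hole leaning lightly on the pin. The side camera's position estimates for the fixture differed by 2–6 mm from the top and wrist cameras, which agreed with each other, so I used those two.

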